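# Press the bronze bushing into a hand-truck wheel

## Robot

A 7-joint arm with a two-finger parallel gripper is mounted at the origin on the work surface. World frame = base frame: x ahead of the robot, y to its left, z up, the work surface at z = 0. Lengths are in m, angles in rad, forces in N, time in s.
With the tool pointing down it reaches from about 0.35 to 0.9 m from the base axis. Payload 19.9 kg.
Tool frame: the origin (TCP) lies at the very end of the fingers, on their centre line; the grasp point (between the pads) lies 19 mm behind it; z points along the fingers, y is the line along which they close (so a half turn about z gives the same grasp; the last joint's range is limited). The gripper opens to 94 mm and grips with 3 to 60 N. Pads are 16 mm wide; open, the fingers measure 119 mm over their backs; the gripper's body (75 mm by 177 mm) begins 78 mm behind the grasp point.
Start: joints at [1.292, 0.417, -0.01, 1.614, 0.005, 1.111, -0.053], TCP at [0.147, -0.608, 0.205] pointing down, gripper open.
Joint ranges: [-2.81, 2.81], [-0.39, 2.02], [-1.27, 1.25], [0.06, 2.57], [-1.19, 4.33], [0.19, 2], [-2.82, 2.82]. Speed limits (rad/s): [1.89, 1.89, 2.39, 2.39, 3.01, 3.01, 3.01].

## Interface

Orientations are given as a unit quaternion [x, y, z, w].
In Python, from station import observe, capture, job_done, regions_of gives the robot as it stands.
- The arm moves only by the shell command python3 -m crank 'ROWS' [OPENING] [FORCE]. ROWS is a JSON object with one list for each field, all of the same length, 1 to 8, a row being the entries at one place: x, y, z (the shift in shares of 0.8 m (1.0 is 0.8 m)), wx, wy, wz (a rotation vector in fractions of the full range, 1 being 4 rad); each row is the pose to reach, as a shift and turn from the pose commanded when the command began, along the tool's axes at that moment; what a row does not reach only later rows make up. A row lasts 1/12 s, in which the tool goes at most 0.0417 m and 0.125 rad, less where a joint would pass 70% of its speed; a pose out of reach is approached as far as the arm can. OPENING is the finger opening in m, set as the command begins (- or left out keeps the last). The fingers move at their own pace and stop on an object; FORCE is the grip in N (left out, the last holds). Time passes only in rows, so rows that do not move let the fingers close. It prints the time, the measured TCP pose, the force, the opening and the grip force at its end. No shift or turn number may pass 1 either way. Input that does not fit is refused with a message, and nothing moves.
- observe(): the state, without advancing time (a new reading comes with each control period).
- capture(name): name is "scene" or "top" or "wrist"; returns a dict with "frame" (400x640x3 uint8, blue, green, red), "depth" (400x640 float32, m along the optical axis (not along the pixel's ray), 0 where there is no reading), "fx", "fy", "cx", "cy" (pixels), "pose" (4x4, takes a point from camera to world coordinates); the wrist camera has in their place "tool_from_camera" (4x4, takes a point from camera to tool coordinates, whose origin is the TCP and whose axes are the flange's). Camera axes: x right, y up, looking along -z (the intrinsics and any distortion apply to the point x, -y, -z); pixel columns grow to the right and rows downward; lengths in m; the calibration is good to about 2 mm. A picture is of the moment at which its call begins: read the wrist's pose just before it.
- job_done(): hands the job in; it is judged then, once.
Trained networks look in the newest picture that a camera, given by its name, has taken for a name from the list of things; names that differ only in an ending like _2 or _b are one class to them, and where a whole thing is asked for, a point or a joint stands for the part that bears it (a point fixed in the world has none). Each returns a list of dicts, best first, with "p" (0 to 1); they miss things now and then, are a little off and sometimes report something else, mostly with a low value. They report only what shows in the picture. A call takes as long as a camera call. They do not tell look-alikes from the thing itself.
- regions_of(camera, thing): "pixels" (400x640 bool, what is visible of it) and "extent" ([centre column, centre row, width, height] in pixels, round what is visible of it).
The state is a dict: "clock": time; "joint_positions": joint angles; "dq": joint speeds; "effort": joint torques, N m; "ee_pos": TCP position; "tcp_rot": TCP orientation; "wrist_force": force on the tool from outside, world axes, zero at the start; "ft_torque": the same for the moment, N m; "opening": finger opening in m; "grasp_force": force on a finger pad.
Only numpy, scipy, OpenCV 4.12 (cv2) and the standard library are available. Lean on these libraries where they do the work, as an engineer would, in place of code of your own. Each camera call takes 0.05 s, during which the arm holds its last target. There are 200 camera calls.

## Task

Fit the bronze bushing into the hub of the hand-truck wheel: feel its barrel squarely into the hub's bore, then press it fully home so that its flange sits flush on the hub face all round, and let go. The bore grips it tightly, so press firmly but never with more than about 25 N, or the soft tyre is crushed; leave the steel sleeve, spray can, jar and screwdriver alone.

Things in the scene. Friction and masses are not known exactly. Their poses are not given: they have to be found in the camera images.
- bushing: bronze (yellow-brown) flanged bushing, 140 g, standing upright, flange up, on a 12 mm plywood board. Barrel 28 mm diameter, 26 mm long, sharp-edged foot; above it a round flange 44 mm diameter, 8 mm thick (34 mm in all). Origin: centre of the foot; z: up along the axis, to the flange
- flange_top (a point): centre of the bronze flange's flat top, 34 mm above the bushing's origin and 8 mm above the flange's underside (the shoulder). The 12 mm axle hole here is closed level by a black plug, so the top can be pressed anywhere. When fully home it lies 8 mm above bore_mouth
- steel_sleeve: dark grey steel flanged sleeve of the same height and flange (44 mm), but with a 38 mm barrel; does not fit, leave alone. Stands upright on the same board, 60 to 110 mm from the bushing (centre to centre). Origin: centre of its foot
- tyre: black rubber tyre, 200 mm outer diameter, 51 mm high, of the wheel lying flat, held fast between two wooden cleats on a dark wooden slab 280 by 150 mm (long along its x), whose top is 4 to 18 mm above the bench. Origin: on the wheel's axis, at the slab's top (the tyre's underside)
- bore_mouth (a point): centre of the bore at the hub face; z up along the bore, which is 29 mm wide, with a sharp rim, and open for over 26 mm. The aluminium hub face is a flat ring 72 mm in diameter, 58 mm above the tyre's origin, 7 mm above the tyre's top; the red rim between lies lower. Fully home, the bushing's shoulder lies on this face, its origin 26 mm below this point
- bump_ring (a point): point on the bore's axis 11 mm below the hub face. Six sprung steel bumps grip the barrel: three at this depth, three 7 mm deeper. The barrel enters freely for about 6 mm, then stands on the first bumps by itself. Pushing past each three takes a hump of force (7 to 12 N, then 12 to 20 N, varying with the episode's friction), then 10 to 17 N to slide home; it stays where left
- hub (a joint): how far rim and hub are pushed down into the soft tyre, in m: 0 unloaded, 1 mm more for every 4 N, springing back when let go. The hub carries bore_mouth down with it, so pressing the bushing only to the unloaded flush height leaves it proud. It must never reach 7 mm (28 N)
- spray_can: white and green spray can with blue cap, 66 mm diameter, 185 mm tall, upright beyond the wheel; leave alone. Origin: centre of its foot
- jar: glass screw jar with yellow lid, 70 mm diameter, 75 mm tall, to the robot's right; leave alone. Origin: centre of its foot
- screwdriver: red-handled screwdriver 200 mm long lying on the bench, to the robot's left; leave alone. Origin: middle of its length, on the bench; x along it to the tip
There are look-alikes about, which are no part of the job. Of the things like the bushing, leave any that is orange, purple or turquoise; of the rest the larger one is meant.

How it is judged:
By the outcome, as a careful person would: the job done as asked, in the order asked, and still so for the second after the job is handed in, with the robot touching nothing.
It also fails if it takes over 64 s, if anything falls off the work surface, if the arm or the gripper's body presses on something with over 40 N, if the wrist force passes 120 N, or if a joint passes its speed limit or range.

## Working session

There is one attempt and no reset: what is moved stays moved. The work goes in short steps, Python scripts to look and compute and a shell command to move; the robot and the scene stay as the last step left them, time stands still between calls to the robot, and variables do not carry over. Pictures are saved under pics/ and viewed, at most 10 in all, crops included, and the job is handed in when it is done.

```bash
mkdir -p pics; cat > h.py <<'E'
import numpy as np, cv2
from station import observe, capture, job_done, regions_of
from scipy.spatial.transform import Rotation as R
def cloud(c, pose=None):
    d=c["depth"]; v,u=np.mgrid[:400,:640]
    p=np.stack([(u-c["cx"])/c["fx"]*d,-(v-c["cy"])/c["fy"]*d,-d],-1)
    P=c["pose"] if pose is None else pose
    w=p@P[:3,:3].T+P[:3,3]; w[d==0]=np.nan
    return w
def wristpose(c,s):
    T=np.eye(4);T[:3,:3]=R.from_quat(s["tcp_rot"]).as_matrix();T[:3,3]=s["ee_pos"]
    return T@c["tool_from_camera"]
E
python3 - <<'E'
from h import *
s=observe();print({k:np.round(v,3) for k,v in s.items()})
for cam in("scene","top"):
    c=capture(cam);w=cloud(c);cv2.imwrite(f"pics/{cam}1.png",c["frame"])
    print(cam,[k for k in c], c["fx"],np.round(c["pose"][:3,3],2))
    for t in("bushing","steel_sleeve","tyre","bore_mouth","spray_can","jar","screwdriver"):
        for r in regions_of(cam,t)[:5]:
            q=w[r["pixels"]];z=np.nanpercentile(q[:,2],95);tp=q[q[:,2]>z-.006]
            print(t,round(r["p"],2),np.round(r["extent"]),"z95",round(z,3),"topmid",np.round((np.nanmin(tp,0)+np.nanmax(tp,0))/2,3),"size",np.round(np.nanmax(tp,0)-np.nanmin(tp,0),3))
E
```

```text
{'clock': np.float64(0.0), 'joint_positions': array([ 1.293,  0.418, -0.01 ,  1.614,  0.005,  1.111, -0.053]), 'dq': array([ 0.001, -0.   ,  0.   ,  0.   , -0.   ,  0.   ,  0.   ]), 'effort': array([ 0.0000e+00, -8.5124e+01,  6.3900e-01, -4.2598e+01, -4.9000e-02,
        1.9000e-02,  0.0000e+00]), 'ee_pos': array([ 0.147, -0.607,  0.205]), 'tcp_rot': array([ 0.993,  0.118, -0.   , -0.001]), 'wrist_force': array([-0.369, -0.699, -0.687]), 'ft_torque': array([-0.031, -0.01 , -0.02 ]), 'grasp_force': np.float64(0.0), 'opening': np.float64(0.094)}
scene ['frame', 'depth', 'fx', 'fy', 'cx', 'cy', 'pose'] 467.00031656328895 [ 1.23 -0.79  0.81]
bushing 0.8 [206. 231.  21.  17.] z95 0.037 topmid [ 0.395 -0.227  0.036] size [0.047 0.043 0.009]
bushing 0.68 [215. 264.  11.  18.] z95 0.025 topmid [ 0.51  -0.293  0.024] size [0.029 0.03  0.007]
bushing 0.61 [231. 214.  12.  15.] z95 0.03 topmid [ 0.391 -0.138  0.028] size [0.033 0.036 0.007]
bushing 0.5 [280. 212.  11.  16.] z95 0.038 topmid [ 0.483 -0.038  0.035] size [0.045 0.045 0.007]
steel_sleeve 0.58 [284. 243.  15.  25.] z95 0.049 topmid 
[... 1140 characters left out ...]
08]
bushing 0.46 [369. 277.  14.  13.] z95 0.028 topmid [ 0.392 -0.136  0.026] size [0.032 0.032 0.008]
steel_sleeve 0.52 [373. 199.  12.  17.] z95 0.048 topmid [ 0.594 -0.148  0.045] size [0.041 0.043 0.008]
tyre 0.92 [248. 228.  87. 114.] z95 0.073 topmid [0.535 0.19  0.073] size [0.176 0.179 0.012]
bore_mouth 0.58 [240. 226.  50.  52.] z95 0.075 topmid [0.535 0.189 0.074] size [0.067 0.069 0.01 ]
spray_can 0.63 [329. 124.  26.  44.] z95 0.185 topmid [ 0.789 -0.036  0.183] size [0.05  0.05  0.008]
jar 0.9 [483. 242.  32.  21.] z95 0.076 topmid [ 0.473 -0.435  0.075] size [0.058 0.061 0.009]
screwdriver 0.82 [152. 258.  25.  68.] z95 0.026 topmid [0.411 0.434 0.026] size [0.095 0.044 0.011]
```

```bash
python3 - <<'E'
import cv2
a=cv2.imread("pics/top1.png")[150:320,180:520]
cv2.imwrite("pics/top1c.png",cv2.resize(a,None,fx=2.35,fy=2.35,interpolation=cv2.INTER_CUBIC))
E
```

```text
(no output)
```

View pics/top1c.png

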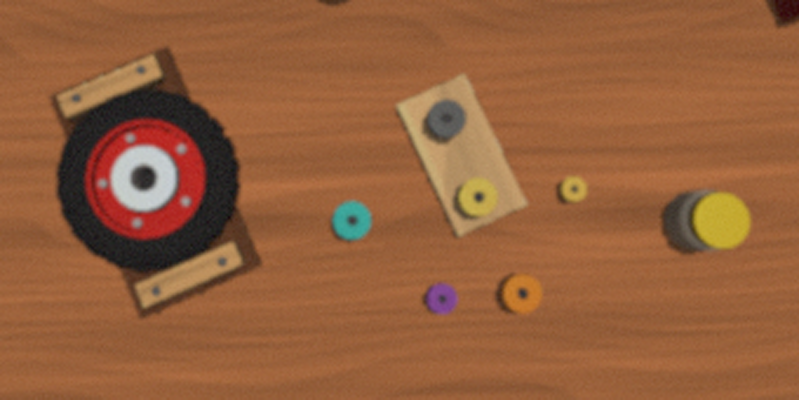

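The bronze bushing is the yellow flange on the board at crop (477,197), full-image (383,234). The smaller yellow, teal, purple and orange parts are decoys. The bore is at crop (143,178). I'll go above the bushing next.

The rows are not in the units I measure in: shifts go in shares of 0.8 m and turns go in shares of 4 rad. I convert before sending: 0.256 m / 0.8 = 0.32, 0.032 m / 0.8 = 0.04.

```bash
python3 -m crank '{"x": [0.04, 0.08, 0.12, 0.16, 0.2, 0.24, 0.28, 0.32], "y": [-0.03, -0.06, -0.09, -0.12, -0.15, -0.18, -0.2088, -0.2375], "z": [0, 0, 0, 0, 0, 0, 0, 0], "wx": [0, 0, 0, 0, 0, 0, 0, 0], "wy": [0, 0, 0, 0, 0, 0, 0, 0], "wz": [0, 0, 0, 0, 0, 0, 0, 0]}' 0.07 20
python3 -m crank '{"x": [0.04, 0.08, 0.12, 0.16, 0.2, 0.225, 0.2388, 0.2388], "y": [-0.03, -0.06, -0.09, -0.12, -0.15, -0.1688, -0.1775, -0.1775], "z": [0, 0, 0, 0, 0, 0, 0, 0], "wx": [0, 0, 0, 0, 0, 0, 0, 0], "wy": [0, 0, 0, 0, 0, 0, 0, 0], "wz": [0, 0, 0, 0, 0, 0, 0, 0]}'
python3 - <<'E'
from h import *
s=observe();c=capture("wrist");P=wristpose(c,s);w=cloud(c,P);cv2.imwrite("pics/w1.png",c["frame"])
print(np.round(c["tool_from_camera"],3), s["tcp_rot"])
for t in("bushing","steel_sleeve"):
    for r in regions_of("wrist",t)[:3]:
        q=w[r["pixels"]];z=np.nanpercentile(q[:,2],95);tp=q[np.abs(q[:,2]-z)<.005]
        print(t,round(r["p"],2),np.round(r["extent"]),"z",round(z,3),np.nanmedian(tp[:,2]),np.round((np.nanmin(tp,0)+np.nanmax(tp,0))/2,4),np.nanmean(tp,0),np.round(np.nanmax(tp,0)-np.nanmin(tp,0),3))
E
```

```text
clock: 1.47
ee_pos: [0.3518, -0.3612, 0.2057]
tcp_rot: [0.993, 0.118, 0.0, 0.0]
wrist_force: [0.7, -0.9, -0.1]
opening: 0.0704
grasp_force: 0.0
clock: 2.13
ee_pos: [0.505, -0.177, 0.2055]
tcp_rot: [0.993, 0.12, 0.0, -0.0]
wrist_force: [-0.4, 0.6, -1.2]
opening: 0.07
grasp_force: 0.0
[[-0.     0.973  0.233  0.068]
 [ 1.     0.    -0.001  0.   ]
 [-0.001  0.233 -0.973 -0.179]
 [ 0.     0.     0.     1.   ]] [ 9.92742476e-01  1.20258259e-01  3.62052953e-04 -4.44236980e-04]
bushing 0.98 [205. 172.  39.  33.] z 0.035 0.03400265600576474 [ 0.4831 -0.0386  0.0332] [ 0.48384099 -0.03908518  0.03396042] [0.043 0.043 0.006]
bushing 0.78 [337. 263.  33.  31.] z 0.035 0.03427376272180349 [ 0.4009 -0.227   0.0334] [ 0.4014032  -0.22559685  0.03416148] [0.035 0.043 0.006]
bushing 0.72 [320. 184.  39.  39.] z 0.047 0.04615068042925724 [ 0.5056 -0.1807  0.0455] [ 0.50589365 -0.18057765  0.04608972] [0.043 0.043 0.006]
steel_sleeve 0.82 [313. 106.  37.  40.] z 0.047 0.045959078468791714 [ 0.5948 -0.1491  0.0459] [ 0.59506589 -0.14918923  0.04596268] [0.042 0.042 0.005]
```

View pics/w1.png

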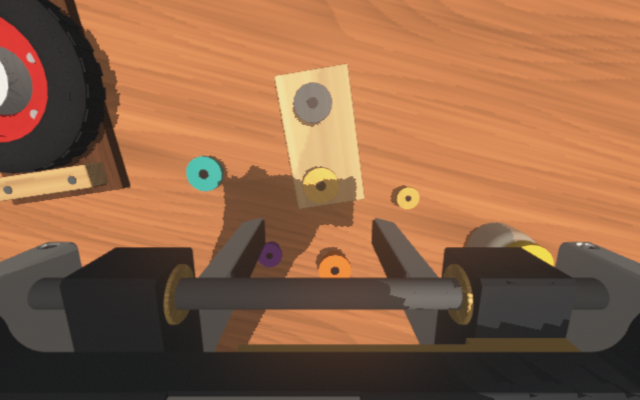

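Wrist view: the bushing flange is at (320,184), the sleeve at (313,106), and the fingers straddle the bushing's line. I'll descend and grip the flange.

To row units: 0.1745 m / 0.8 = 0.2181, 0.165 m / 0.8 = 0.2063.

```bash
python3 -m crank '{"x": [0, 0, 0, 0, 0, 0, 0], "y": [0.0046, 0.0046, 0.0046, 0.0046, 0.0046, 0.0046, 0.0046], "z": [0.05, 0.1, 0.15, 0.1875, 0.2063, 0.2181, 0.2181], "wx": [0, 0, 0, 0, 0, 0, 0], "wy": [0, 0, 0, 0, 0, 0, 0], "wz": [0, 0, 0, 0, 0, 0, 0]}'
python3 -m crank '{"x": [0, 0, 0, 0, 0, 0, 0], "y": [0, 0, 0, 0, 0, 0, 0], "z": [0, 0, 0, 0, 0, 0, 0], "wx": [0, 0, 0, 0, 0, 0, 0], "wy": [0, 0, 0, 0, 0, 0, 0], "wz": [0, 0, 0, 0, 0, 0, 0]}' 0.03 30
```

```text
clock: 2.87
ee_pos: [0.5028, -0.1842, 0.0296]
tcp_rot: [0.993, 0.117, -0.001, -0.0]
wrist_force: [-0.6, 0.1, 0.1]
opening: 0.0705
grasp_force: 0.0
clock: 3.45
ee_pos: [0.5046, -0.1835, 0.0318]
tcp_rot: [0.993, 0.118, 0.001, 0.0]
wrist_force: [-2.4, 1.4, 10.2]
opening: 0.0427
grasp_force: 30.0
```

To row units: -0.19 m / 0.8 = -0.2375, -0.15 m / 0.8 = -0.1875.

```bash
python3 -m crank '{"x": [0, 0, 0, 0, 0, 0.0125, 0.025, 0.0375], "y": [0, 0, 0, -0.0375, -0.0875, -0.1375, -0.1875, -0.2375], "z": [-0.0375, -0.0875, -0.1375, -0.175, -0.175, -0.175, -0.175, -0.175], "wx": [0, 0, 0, 0, 0, 0, 0, 0], "wy": [0, 0, 0, 0, 0, 0, 0, 0], "wz": [0, 0, 0, 0, 0, 0, 0, 0]}'
python3 -m crank '{"x": [0.0063, 0.0125, 0.015, 0.015, 0.015, 0.015, 0.015], "y": [-0.05, -0.1, -0.15, -0.1875, -0.2075, -0.2075, -0.2075], "z": [0, 0, 0, 0, 0, 0, 0], "wx": [0, 0, 0, 0, 0, 0, 0], "wy": [0, 0, 0, 0, 0, 0, 0], "wz": [0, 0, 0, 0, 0, 0, 0]}'
cat > m.py <<'E'
from h import *
import sys
s=observe();c=capture("wrist");P=wristpose(c,s);w=cloud(c,P);cv2.imwrite("pics/%s.png"%sys.argv[1],c["frame"])
print("tcp",np.round(s["ee_pos"],4),np.round(s["tcp_rot"],4),"F",np.round(s["wrist_force"],1),"T",np.round(s["ft_torque"],2))
T=np.linalg.inv(P@np.linalg.inv(c["tool_from_camera"]))
for t in("bushing","bore_mouth","tyre"):
    for r in regions_of("wrist",t)[:3]:
        q=w[r["pixels"]];z=np.nanpercentile(q[:,2],90);tp=q[np.abs(q[:,2]-z)<.004]
        (x,y),rad=cv2.minEnclosingCircle(tp[:,:2].astype(np.float32))
        o=np.array([x,y,np.nanmedian(tp[:,2])])
        print(t,round(r["p"],2),np.round(r["extent"]),"world",np.round(o,4),"rad",round(rad,4),"tool",np.round(T[:3,:3]@o+T[:3,3],4))
E
python3 m.py w2
```

```text
clock: 4.12
ee_pos: [0.4884, 0.0097, 0.1717]
tcp_rot: [0.993, 0.118, 0.001, 0.0]
wrist_force: [1.4, 0.8, -2.1]
opening: 0.0433
grasp_force: 30.0
clock: 4.7
ee_pos: [0.4612, 0.1728, 0.1711]
tcp_rot: [0.993, 0.119, 0.0, 0.0]
wrist_force: [1.2, -1.2, -0.9]
opening: 0.043
grasp_force: 30.0
tcp [0.4612 0.1728 0.1711] [9.929e-01 1.190e-01 1.000e-04 0.000e+00] F [ 1.2 -1.2 -0.9] T [ 0.01 -0.01 -0.01]
bushing 0.9 [499. 211.  49.  37.] world [ 0.4831 -0.038   0.0343] rad 0.0228 tool [-0.0286  0.21    0.1369]
bushing 0.7 [320. 234.  70.  74.] world [0.4631 0.1726 0.1854] rad 0.0222 tool [ 0.0017  0.0007 -0.0142]
bore_mouth 0.92 [317. 112. 142. 143.] world [0.5357 0.1897 0.0745] rad 0.036 tool [0.0763 0.0012 0.0966]
tyre 0.8 [319. 117. 209. 234.] world [0.534  0.192  0.0745] rad 0.0723 tool [ 0.0753 -0.0014  0.0966]
```

View pics/w2.png

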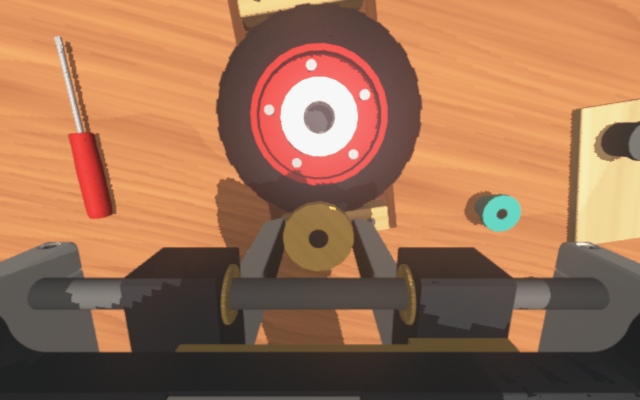

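Bushing held squarely at (319,237) between the fingers. The hub is clear, with the bore at (319,117). I'll check tilt and refine the centres by averaging.

```bash
cat > f.py <<'E'
from h import *
for k in range(3):
    s=observe();c=capture("wrist");w=cloud(c,c["tool_from_camera"])
    for t in("bushing","bore_mouth"):
        rs=regions_of("wrist",t)
        for r in rs:
            q=w[r["pixels"]];q=q[~np.isnan(q[:,0])]
            z=np.percentile(q[:,2],15);tp=q[np.abs(q[:,2]-z)<.004]
            if abs(np.median(tp[:,1]))>.03: continue
            A=np.c_[tp[:,:2],np.ones(len(tp))];co=np.linalg.lstsq(A,tp[:,2],rcond=None)[0]
            tp=tp[abs(A@co-tp[:,2])<.002]
            (x,y),rad=cv2.minEnclosingCircle(tp[:,:2].astype(np.float32))
            h=cv2.convexHull(tp[:,:2].astype(np.float32))[:,0]
            sol=np.linalg.lstsq(np.c_[2*h,np.ones(len(h))],(h**2).sum(1),rcond=None)[0]
            print(t,round(r["p"],2),"circ",round(x,4),round(y,4),round(rad,4),"fit",np.round(sol[:2],4),"z",round(np.median(tp[:,2]),4),"slope",np.round(co[:2],3))
print(np.round(s["ee_pos"],4))
E
python3 f.py
```

```text
bushing 0.73 circ 0.0016 0.0005 0.0219 fit [0.0018 0.0006] z -0.0142 slope [0.008 0.002]
bushing 0.69 circ 0.0758 -0.0008 0.0359 fit [ 0.076  -0.0007] z 0.0965 slope [ 0.003 -0.001]
bore_mouth 0.76 circ 0.0758 -0.0008 0.0359 fit [ 0.076  -0.0007] z 0.0965 slope [ 0.003 -0.001]
bore_mouth 0.25 circ 0.0017 0.0005 0.022 fit [0.0018 0.0005] z -0.0142 slope [0.008 0.002]
bushing 0.81 circ 0.0018 0.0003 0.0221 fit [0.0018 0.0004] z -0.0142 slope [ 0.008 -0.001]
bore_mouth 0.88 circ 0.0759 -0.0002 0.0359 fit [ 0.0759 -0.0002] z 0.0965 slope [ 0.002 -0.001]
bushing 0.92 circ 0.0019 0.0005 0.022 fit [0.0019 0.0005] z -0.0142 slope [ 0.008 -0.002]
bore_mouth 0.72 circ 0.0762 0.0004 0.0359 fit [0.076  0.0004] z 0.0964 slope [ 0.002 -0.001]
[0.4615 0.1721 0.171 ]
```

To row units: 0.0742 m / 0.8 = 0.0928, 0.072 m / 0.8 = 0.09.

```bash
python3 -m crank '{"x": [0.0438, 0.075, 0.09, 0.0928, 0.0928, 0.0928, 0.0928, 0.0928], "y": [0, 0, 0, 0, 0, 0, 0, 0], "z": [0.025, 0.05, 0.075, 0.0875, 0.0875, 0.0875, 0.0875, 0.0875], "wx": [0, 0, 0, 0, 0, 0, 0, 0], "wy": [0, 0, 0, 0, 0, 0, 0, 0], "wz": [0, 0, 0, 0, 0, 0, 0, 0]}'
python3 f.py; python3 m.py w3
```

```text
clock: 6.02
ee_pos: [0.5336, 0.1899, 0.1023]
tcp_rot: [0.993, 0.118, 0.001, -0.0]
wrist_force: [-0.3, -0.2, -1.3]
opening: 0.0432
grasp_force: 30.0
bushing 0.64 circ 0.0018 0.0006 0.022 fit [0.0018 0.0004] z -0.0142 slope [ 0.008 -0.   ]
bore_mouth 0.86 circ 0.0045 0.0009 0.0356 fit [0.0046 0.0007] z 0.0277 slope [ 0.014 -0.001]
bushing 0.85 circ 0.0017 0.0004 0.0222 fit [0.0017 0.0004] z -0.0142 slope [ 0.007 -0.   ]
bushing 0.65 circ 0.0027 0.0005 0.0357 fit [0.0021 0.0004] z 0.0273 slope [ 0.011 -0.001]
bore_mouth 0.77 circ 0.0027 0.0005 0.0357 fit [0.0037 0.    ] z 0.0273 slope [ 0.011 -0.001]
bushing 0.75 circ 0.0016 0.0003 0.0222 fit [0.0017 0.0005] z -0.0142 slope [ 0.007 -0.001]
bore_mouth 0.68 circ 0.0025 0.0005 0.0356 fit [0.0045 0.0005] z 0.0267 slope [0.015 0.001]
[0.5336 0.1898 0.1013]
tcp [0.5335 0.1898 0.101 ] [ 0.993   0.1181  0.     -0.    ] F [ 0.3 -0.6 -0.3] T [-0.06 -0.   -0.02]
bushing 0.78 [319. 234.  71.  71.] world [0.5356 0.1894 0.1152] rad 0.0222 tool [ 0.0019  0.0009 -0.0142]
bushing 0.64 [530. 317.  37.  19.] world [ 0.4703 -0.0357  0.0344] rad 0.0178 tool [-0.1144  0.2044  0.0666]
```

View pics/w3.png

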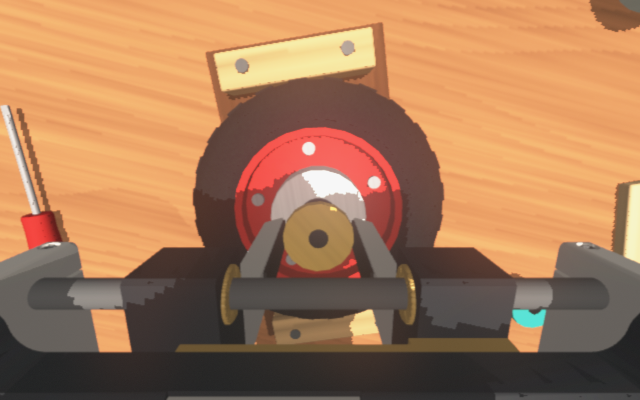

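The hub ring is concentric with the flange to about 1 mm (flange at (318,236)). I'll feel downward now.

To row units: 0.005 m / 0.8 = 0.0063, 0.003 m / 0.8 = 0.0038.

```bash
python3 -m crank '{"x": [0, 0, 0, 0], "y": [0, 0, 0, 0], "z": [0.0038, 0.0063, 0.0063, 0.0063], "wx": [0, 0, 0, 0], "wy": [0, 0, 0, 0], "wz": [0, 0, 0, 0]}'
python3 -m crank '{"x": [0, 0, 0, 0], "y": [0, 0, 0, 0], "z": [0.0013, 0.0025, 0.0025, 0.0025], "wx": [0, 0, 0, 0], "wy": [0, 0, 0, 0], "wz": [0, 0, 0, 0]}'
python3 -m crank '{"x": [0, 0, 0, 0], "y": [0, 0, 0, 0], "z": [0.0006, 0.0013, 0.0013, 0.0013], "wx": [0, 0, 0, 0], "wy": [0, 0, 0, 0], "wz": [0, 0, 0, 0]}'
```

```text
clock: 7.0
ee_pos: [0.5334, 0.1897, 0.0957]
tcp_rot: [0.993, 0.118, -0.0, -0.0]
wrist_force: [-0.2, -0.3, -1.4]
opening: 0.0425
grasp_force: 30.0
clock: 7.33
ee_pos: [0.5335, 0.1898, 0.0939]
tcp_rot: [0.993, 0.118, -0.0, -0.0]
wrist_force: [-0.3, -0.1, -0.6]
opening: 0.0433
grasp_force: 30.0
clock: 7.67
ee_pos: [0.5336, 0.1898, 0.093]
tcp_rot: [0.993, 0.118, 0.0, -0.0]
wrist_force: [-0.3, 0.6, -1.8]
opening: 0.0429
grasp_force: 30.0
```

```bash
for i in 1 2; do python3 -m crank '{"x": [0, 0, 0, 0], "y": [0, 0, 0, 0], "z": [0.0006, 0.0013, 0.0013, 0.0013], "wx": [0, 0, 0, 0], "wy": [0, 0, 0, 0], "wz": [0, 0, 0, 0]}'; done
```

```text
clock: 8.0
ee_pos: [0.5335, 0.1898, 0.0919]
tcp_rot: [0.993, 0.118, -0.0, -0.0]
wrist_force: [-0.5, -0.5, -0.9]
opening: 0.0433
grasp_force: 30.0
clock: 8.33
ee_pos: [0.5336, 0.1898, 0.0909]
tcp_rot: [0.993, 0.118, -0.0, -0.0]
wrist_force: [0.8, 1.1, -1.5]
opening: 0.043
grasp_force: 30.0
```

To row units: 0.001 m / 0.8 = 0.0013, 0.0005 m / 0.8 = 0.0006.

```bash
for i in 1 2 3; do python3 -m crank '{"x": [0, 0, 0], "y": [0, 0, 0], "z": [0.0006, 0.0013, 0.0013], "wx": [0, 0, 0], "wy": [0, 0, 0], "wz": [0, 0, 0]}'; done; python3 f.py
```

```text
clock: 8.58
ee_pos: [0.5335, 0.1897, 0.0898]
tcp_rot: [0.993, 0.118, -0.0, -0.0]
wrist_force: [0.1, 0.0, -1.6]
opening: 0.0427
grasp_force: 30.0
clock: 8.83
ee_pos: [0.5335, 0.1898, 0.0889]
tcp_rot: [0.993, 0.118, -0.0, -0.0]
wrist_force: [0.8, 0.2, -1.2]
opening: 0.043
grasp_force: 30.0
clock: 9.08
ee_pos: [0.5335, 0.1898, 0.0879]
tcp_rot: [0.993, 0.118, -0.0, -0.0]
wrist_force: [0.6, 0.4, -1.2]
opening: 0.0431
grasp_force: 30.0
bushing 0.6 circ 0.0016 0.0001 0.0221 fit [0.0017 0.0006] z -0.0142 slope [ 0.006 -0.003]
bore_mouth 0.96 circ 0.0022 0.0005 0.0359 fit [0.0023 0.0005] z 0.0133 slope [ 0.006 -0.001]
bushing 0.76 circ 0.0017 0.0006 0.022 fit [0.0018 0.0004] z -0.0142 slope [ 0.005 -0.003]
bushing 0.29 circ 0.003 0.0005 0.0927 fit [0.0026 0.0006] z 0.0217 slope [ 0.001 -0.   ]
bore_mouth 0.96 circ 0.0022 0.0004 0.0359 fit [0.0023 0.0005] z 0.0134 slope [ 0.006 -0.001]
bore_mouth 0.64 circ 0.0018 0.0006 0.0219 fit [0.0019 0.0005] z -0.0142 slope [ 0.005 -0.002]
bore_mouth 0.97 circ 0.0022 0.0005 0.0359 fit [0.0021 0.0005] z 0.0134 slope [0.006 0.   ]
[0.5336 0.1898 0.088 ]
```

6.4 mm into the bore, concentric and with no force. I'll continue gripped onto and past the first bumps.

To row units: 0.001 m / 0.8 = 0.0013, 0.0005 m / 0.8 = 0.0006.

```bash
for i in 1 2 3; do python3 -m crank '{"x": [0, 0, 0], "y": [0, 0, 0], "z": [0.0006, 0.0013, 0.0013], "wx": [0, 0, 0], "wy": [0, 0, 0], "wz": [0, 0, 0]}'|grep -E "ee_pos|force"; done
```

```text
ee_pos: [0.5336, 0.1898, 0.087]
wrist_force: [-0.3, -0.4, 1.2]
grasp_force: 30.0
ee_pos: [0.5337, 0.1899, 0.086]
wrist_force: [0.6, 0.2, 1.9]
grasp_force: 30.0
ee_pos: [0.5337, 0.1899, 0.085]
wrist_force: [0.5, -0.4, 4.5]
grasp_force: 30.0
```

```bash
for i in 1 2 3 4; do python3 -m crank '{"x": [0, 0, 0], "y": [0, 0, 0], "z": [0.0006, 0.0013, 0.0013], "wx": [0, 0, 0], "wy": [0, 0, 0], "wz": [0, 0, 0]}'|grep -E "ee_pos|wrist_force"; done; python3 f.py
```

```text
ee_pos: [0.5337, 0.1899, 0.0841]
wrist_force: [1.2, 1.0, 4.6]
ee_pos: [0.5337, 0.1899, 0.0831]
wrist_force: [-0.4, 0.2, 6.3]
ee_pos: [0.5338, 0.1899, 0.0821]
wrist_force: [0.6, -0.2, 6.9]
ee_pos: [0.5338, 0.1899, 0.0811]
wrist_force: [0.1, -0.8, 7.2]
bushing 0.68 circ 0.0016 0.0004 0.022 fit [0.0017 0.0004] z -0.0142 slope [ 0.004 -0.001]
bore_mouth 0.63 circ 0.0017 0.0005 0.0359 fit [0.0019 0.0006] z 0.0083 slope [ 0.005 -0.   ]
bushing 0.89 circ 0.0016 0.0004 0.0221 fit [0.0017 0.0003] z -0.0142 slope [ 0.004 -0.002]
bore_mouth 0.63 circ 0.0018 0.0006 0.036 fit [0.002  0.0006] z 0.0083 slope [ 0.005 -0.001]
bore_mouth 0.63 circ 0.0016 0.0004 0.0221 fit [0.0017 0.0005] z -0.0142 slope [ 0.004 -0.001]
bushing 0.89 circ 0.0015 0.0004 0.0222 fit [0.0017 0.0004] z -0.0142 slope [0.004 0.001]
bore_mouth 0.8 circ 0.0019 0.0006 0.036 fit [0.0019 0.0005] z 0.0083 slope [ 0.005 -0.001]
[0.5337 0.1899 0.0812]
```

To row units: 0.001 m / 0.8 = 0.0013, 0.0005 m / 0.8 = 0.0006.

```bash
for i in 1 2 3 4; do python3 -m crank '{"x": [0, 0, 0], "y": [0, 0, 0], "z": [0.0006, 0.0013, 0.0013], "wx": [0, 0, 0], "wy": [0, 0, 0], "wz": [0, 0, 0]}'|grep -E "ee_pos|wrist_force"; done; python3 f.py|head -3
```

```text
ee_pos: [0.5337, 0.1899, 0.08]
wrist_force: [1.0, -0.3, 5.6]
ee_pos: [0.5337, 0.1899, 0.079]
wrist_force: [0.9, -0.1, 4.6]
ee_pos: [0.5338, 0.1899, 0.0781]
wrist_force: [0.6, 0.5, 6.9]
ee_pos: [0.534, 0.19, 0.0773]
wrist_force: [0.6, -0.2, 8.2]
bushing 0.57 circ 0.0017 0.0005 0.0221 fit [0.0017 0.0003] z -0.0142 slope [ 0.007 -0.001]
bore_mouth 0.94 circ 0.0018 0.0004 0.0359 fit [0.0019 0.0005] z 0.0051 slope [ 0.005 -0.   ]
bushing 0.95 circ 0.0017 0.0004 0.022 fit [0.0018 0.0004] z -0.0142 slope [ 0.008 -0.001]
```

To row units: -0.03 m / 0.8 = -0.0375, 0.0017 m / 0.8 = 0.0021.

```bash
python3 -m crank '{"x": [0, 0, 0, 0], "y": [0, 0, 0, 0], "z": [0, 0, 0, 0], "wx": [0, 0, 0, 0], "wy": [0, 0, 0, 0], "wz": [0, 0, 0, 0]}' 0.07
python3 -m crank '{"x": [0, 0, 0.0021, 0.0021], "y": [0, 0, 0.0005, 0.0005], "z": [-0.0125, -0.0313, -0.0375, -0.0375], "wx": [0, 0, 0, 0], "wy": [0, 0, 0, 0], "wz": [0, 0, 0, 0]}'
python3 -m crank '{"x": [0, 0, 0, 0, 0, 0, 0, 0], "y": [0, 0, 0, 0, 0, 0, 0, 0], "z": [0, 0, 0, 0, 0, 0, 0, 0], "wx": [0, 0, 0, 0, 0, 0, 0, 0], "wy": [0, 0, 0, 0, 0, 0, 0, 0], "wz": [0, 0, 0, 0, 0, 0, 0, 0]}' 0 30
python3 f.py; python3 m.py w4
```

```text
clock: 13.52
ee_pos: [0.5333, 0.1897, 0.0767]
tcp_rot: [0.993, 0.118, -0.0, 0.0]
wrist_force: [0.5, 0.3, 0.8]
opening: 0.0662
grasp_force: 0.0
clock: 13.85
ee_pos: [0.5364, 0.19, 0.1086]
tcp_rot: [0.993, 0.118, 0.001, -0.0]
wrist_force: [-0.4, -0.7, -0.6]
opening: 0.07
grasp_force: 0.0
clock: 14.52
ee_pos: [0.5353, 0.1898, 0.1069]
tcp_rot: [0.993, 0.118, -0.0, -0.0]
wrist_force: [-0.3, 0.1, 1.0]
opening: 0.0201
grasp_force: 0.0
bushing 0.71 circ 0.0003 -0.0 0.0222 fit [0.0007 0.    ] z 0.013 slope [ 0.009 -0.002]
bore_mouth 0.91 circ 0.0005 0.0 0.0358 fit [0.0006 0.0002] z 0.0326 slope [ 0.005 -0.001]
bushing 0.75 circ 0.0008 -0.0001 0.0216 fit [ 0.001 -0.   ] z 0.0132 slope [ 0.012 -0.003]
bushing 0.72 circ 0.0007 0.0004 0.036 fit [0.0006 0.0002] z 0.0326 slope [ 0.006 -0.   ]
bore_mouth 0.68 circ 0.0007 0.0004 0.036 fit [0.0006 0.0002] z 0.0326 slope [ 0.006 -0.001]
bore_mouth 0.71 circ 0.0005 -0.0 0.0358 fit [0.0005 0.0001] z 0.0326 slope [ 0.005 -0.001]
[0.5353 0.1898 0.107 ]
tcp [0.5353 0.1898 0.107 ] [ 0.993   0.1181 -0.     -0.    ] F [-0.8 -0.4  0.1] T [-0.05  0.03  0.03]
bushing 0.96 [316. 216.  63.  51.] world [0.5359 0.1901 0.0938] rad 0.0218 tool [ 0.0007 -0.0001  0.0132]
bushing 0.81 [525. 318.  42.  13.] world [ 0.476  -0.0376  0.0345] rad 0.0187 tool [-0.111   0.2071  0.0725]
bushing 0.29 [319. 184. 243. 313.] world [0.5362 0.1899 0.0663] rad 0.0927 tool [0.0009 0.0001 0.0406]
bore_mouth 0.78 [316. 190. 164. 120.] world [0.5362 0.1898 0.0743] rad 0.0357 tool [0.0008 0.0002 0.0327]
tyre 0.6 [317. 184. 243. 309.] world [0.5362 0.1899 0.0663] rad 0.0927 tool [0.0009 0.0001 0.0406]
```

View pics/w4.png

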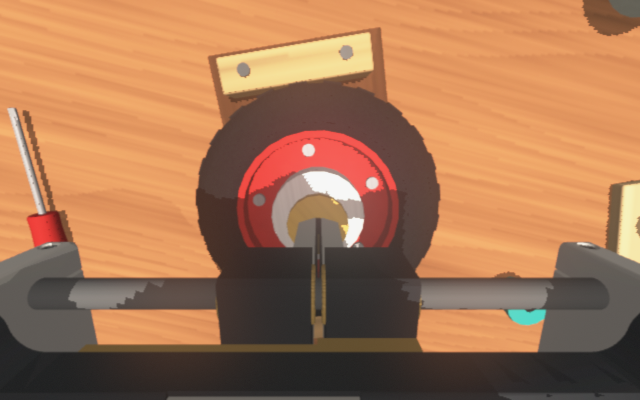

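The bushing stands in the bore with its top 19.5 mm above the face. The fingers are closed above the flange, near (318,235). Pressing now.

To row units: 0.011 m / 0.8 = 0.0138, 0.008 m / 0.8 = 0.01.

```bash
python3 -m crank '{"x": [0.0004, 0.0006, 0.0006, 0.0006], "y": [0, 0, 0, 0], "z": [0.005, 0.01, 0.0138, 0.0138], "wx": [0, 0, 0, 0], "wy": [0, 0, 0, 0], "wz": [0, 0, 0, 0]}'
for i in 1 2 3 4 5; do python3 -m crank '{"x": [0, 0, 0], "y": [0, 0, 0], "z": [0.0006, 0.0013, 0.0013], "wx": [0, 0, 0], "wy": [0, 0, 0], "wz": [0, 0, 0]}'|grep -E "ee_pos|wrist_force"; done; python3 f.py|head -4
```

```text
clock: 15.5
ee_pos: [0.5354, 0.1897, 0.095]
tcp_rot: [0.993, 0.118, -0.001, 0.0]
wrist_force: [-0.5, 0.6, -0.0]
opening: 0.0007
grasp_force: 0.0
ee_pos: [0.5358, 0.1899, 0.0949]
wrist_force: [-0.4, -0.3, 0.4]
ee_pos: [0.5359, 0.19, 0.094]
wrist_force: [0.9, -0.1, 0.8]
ee_pos: [0.5359, 0.19, 0.0931]
wrist_force: [-1.0, -0.3, 4.5]
ee_pos: [0.536, 0.19, 0.0922]
wrist_force: [-1.1, -0.8, 7.5]
ee_pos: [0.5362, 0.1901, 0.0914]
wrist_force: [-1.2, -0.5, 8.8]
bushing 0.8 circ 0.0003 0.0001 0.0218 fit [0.0005 0.0001] z 0.0003 slope [ 0.023 -0.002]
bore_mouth 0.63 circ -0.0003 0.0002 0.0358 fit [0.0003 0.0002] z 0.0194 slope [ 0.008 -0.   ]
bushing 0.67 circ -0.0 0.0002 0.022 fit [ 0.0004 -0.    ] z 0.0004 slope [ 0.024 -0.003]
bore_mouth 0.96 circ -0.0003 0.0002 0.0358 fit [0.0003 0.0003] z 0.0194 slope [ 0.008 -0.001]
```

To row units: 0.001 m / 0.8 = 0.0013, 0.0005 m / 0.8 = 0.0006.

```bash
for i in 1 2 3 4 5; do python3 -m crank '{"x": [0, 0, 0], "y": [0, 0, 0], "z": [0.0006, 0.0013, 0.0013], "wx": [0, 0, 0], "wy": [0, 0, 0], "wz": [0, 0, 0]}'|grep -E "ee_pos|wrist_force"; done; python3 f.py|head -4
```

```text
ee_pos: [0.5363, 0.1902, 0.0906]
wrist_force: [-0.9, -0.4, 11.4]
ee_pos: [0.5363, 0.1902, 0.0896]
wrist_force: [-1.0, -0.2, 11.8]
ee_pos: [0.5364, 0.1902, 0.0887]
wrist_force: [-0.7, -0.3, 12.4]
ee_pos: [0.5364, 0.1903, 0.0877]
wrist_force: [-0.9, -0.7, 12.9]
ee_pos: [0.5364, 0.1902, 0.0867]
wrist_force: [-0.4, -0.2, 12.4]
bushing 0.57 circ 0.0003 -0.0001 0.0217 fit [ 0.0003 -0.    ] z 0.0004 slope [ 0.023 -0.007]
bore_mouth 0.65 circ -0.0007 0.0003 0.0358 fit [0.0002 0.0005] z 0.0152 slope [ 0.008 -0.001]
bushing 0.96 circ 0.0003 -0.0001 0.0218 fit [0.0003 0.    ] z 0.0003 slope [ 0.02  -0.004]
bore_mouth 0.55 circ -0.0002 0.0003 0.0356 fit [0.0003 0.0001] z 0.0151 slope [ 0.008 -0.   ]
```

To row units: 0.001 m / 0.8 = 0.0013, 0.0005 m / 0.8 = 0.0006.

```bash
for i in 1 2 3 4 5 6; do python3 -m crank '{"x": [0, 0, 0], "y": [0, 0, 0], "z": [0.0006, 0.0013, 0.0013], "wx": [0, 0, 0], "wy": [0, 0, 0], "wz": [0, 0, 0]}'|grep -E "ee_pos|wrist_force"; done; python3 f.py|head -4
```

```text
ee_pos: [0.5363, 0.1902, 0.0856]
wrist_force: [-1.3, -0.7, 12.3]
ee_pos: [0.5364, 0.1901, 0.0846]
wrist_force: [-1.1, -0.6, 12.1]
ee_pos: [0.5364, 0.1902, 0.0836]
wrist_force: [-1.0, -0.3, 10.8]
ee_pos: [0.5364, 0.1902, 0.0826]
wrist_force: [-0.9, -0.3, 11.3]
ee_pos: [0.5363, 0.1902, 0.0816]
wrist_force: [-0.6, -0.7, 10.9]
ee_pos: [0.5363, 0.1902, 0.0806]
wrist_force: [-0.8, -1.1, 10.4]
bushing 0.71 circ 0.0 0.0 0.0218 fit [0.0002 0.    ] z 0.0003 slope [ 0.022 -0.006]
bore_mouth 0.92 circ 0.0 0.0002 0.0357 fit [0.0003 0.0004] z 0.0091 slope [ 0.009 -0.002]
bore_mouth 0.27 circ 0.0003 0.0005 0.0917 fit [0.0004 0.0004] z 0.0142 slope [ 0.007 -0.   ]
bushing 0.63 circ 0.0001 0.0002 0.0219 fit [0.0003 0.    ] z 0.0003 slope [ 0.017 -0.005]
```

To row units: 0.001 m / 0.8 = 0.0013, 0.0005 m / 0.8 = 0.0006.

```bash
for i in 1 2 3; do python3 -m crank '{"x": [0, 0, 0], "y": [0, 0, 0], "z": [0.0006, 0.0013, 0.0013], "wx": [0, 0, 0], "wy": [0, 0, 0], "wz": [0, 0, 0]}'|grep -E "ee_pos|wrist_force"; done; python3 f.py|head -4
```

```text
ee_pos: [0.5364, 0.1902, 0.0796]
wrist_force: [-1.0, -1.1, 12.8]
ee_pos: [0.5364, 0.1902, 0.0788]
wrist_force: [-2.9, -0.6, 15.5]
ee_pos: [0.5364, 0.1902, 0.0779]
wrist_force: [-2.7, -2.2, 18.7]
bushing 0.6 circ 0.0006 -0.0001 0.0217 fit [0.0003 0.    ] z 0.0002 slope [ 0.018 -0.003]
bore_mouth 0.58 circ -0.0003 0.0001 0.0358 fit [0.0007 0.0002] z 0.0082 slope [0.009 0.   ]
bushing 0.8 circ 0.0004 0.0001 0.0215 fit [0.0005 0.    ] z 0.0002 slope [0.019 0.001]
bore_mouth 0.59 circ -0.0004 0.0002 0.0357 fit [0.0002 0.0004] z 0.0083 slope [ 0.008 -0.   ]
```

To row units: 0.001 m / 0.8 = 0.0013, 0.0005 m / 0.8 = 0.0006.

```bash
python3 -m crank '{"x": [0, 0, 0, 0], "y": [0, 0, 0, 0], "z": [0.0006, 0.0013, 0.0013, 0.0013], "wx": [0, 0, 0, 0], "wy": [0, 0, 0, 0], "wz": [0, 0, 0, 0]}'|grep -E "ee_pos|wrist_force"
python3 -m crank '{"x": [0, 0, -0.0375, -0.075, -0.1, -0.1, -0.1], "y": [0, 0, 0, 0, 0, 0, 0], "z": [-0.0038, -0.0125, -0.05, -0.0875, -0.1, -0.1, -0.1], "wx": [0, 0, 0, 0, 0, 0, 0], "wy": [0, 0, 0, 0, 0, 0, 0], "wz": [0, 0, 0, 0, 0, 0, 0]}'
python3 f.py; python3 m.py w5
python3 - <<'E'
from h import *
c=capture("wrist");w=cloud(c,c["tool_from_camera"])
b=[r for r in regions_of("wrist","bore_mouth")][0]["extent"];print(b)
# height map about hub centre: compare flange top and hub face rings by plane fits
u,v=int(b[0]),int(b[1]);q=w[v-80:v+80,u-80:u+80].reshape(-1,3);q=q[~np.isnan(q[:,0])]
m=q[(q[:,2]<np.percentile(q[:,2],2)+.013)]
zt=np.percentile(m[:,2],5);top=m[m[:,2]<zt+.003];c0=(top.max(0)+top.min(0))/2;print("flange centre",np.round(c0,4))
rr=np.hypot(*(m[:,:2]-c0[:2]).T)
for n,lo,hi in(("top",.008,.019),("face",.025,.034)):
    p=m[(rr>lo)&(rr<hi)];p=p[abs(p[:,2]-np.median(p[:,2]))<.003]
    co=np.linalg.lstsq(np.c_[p[:,:2]-c0[:2],np.ones(len(p))],p[:,2],rcond=None)[0];print(n,len(p),np.round(co,4))
E
```

```text
ee_pos: [0.5364, 0.1901, 0.0771]
wrist_force: [-4.9, -2.5, 21.7]
clock: 22.97
ee_pos: [0.4581, 0.1709, 0.1568]
tcp_rot: [0.993, 0.118, 0.001, 0.0]
wrist_force: [0.2, 0.4, -0.4]
opening: 0.0009
grasp_force: 0.0
bushing 0.82 circ 0.08 -0.0003 0.0219 fit [ 0.0799 -0.0002] z 0.0746 slope [0.005 0.   ]
bore_mouth 0.95 circ 0.0795 -0.0001 0.0358 fit [ 0.0795 -0.0001] z 0.0827 slope [0.003 0.   ]
bushing 0.56 circ 0.0797 0.0 0.0218 fit [0.0798 0.    ] z 0.073 slope [ 0.003 -0.   ]
bore_mouth 0.75 circ 0.0793 0.0002 0.0359 fit [0.0794 0.0001] z 0.081 slope [ 0.    -0.001]
bushing 0.66 circ 0.0802 0.0002 0.022 fit [0.08   0.0003] z 0.0729 slope [0.001 0.001]
bore_mouth 0.74 circ 0.0795 0.0004 0.0359 fit [0.0796 0.0004] z 0.0809 slope [-0.001 -0.001]
[0.4581 0.1713 0.1553]
tcp [0.458  0.1713 0.1556] [ 9.930e-01  1.182e-01 -4.000e-04 -1.000e-04] F [0.1 0.3 0.2] T [ 0.03 -0.03 -0.01]
bushing 0.59 [318. 110.  54.  49.] world [0.5358 0.19   0.0823] rad 0.0219 tool [0.08   0.0001 0.0732]
bushing 0.56 [508. 213.  52.  35.] world [ 0.4828 -0.0383  0.0342] rad 0.0227 tool [-0.025   0.2096  0.1213]
bushing 0.28 [319. 109. 144. 148.] world [0.5355 0.1895 0.0742] rad 0.036 tool [0.0797 0.0005 0.0813]
bore_mouth 0.98 [317. 108. 148. 151.] world [0.5355 0.1895 0.0742] rad 0.036 tool [0.0797 0.0005 0.0813]
tyre 0.55 [319. 124. 219. 245.] world [0.5348 0.1893 0.0663] rad 0.0927 tool [0.0789 0.0005 0.0892]
[316.6, 108.2, 147.5, 153.1]
flange centre [ 0.0803 -0.0002  0.0734]
top 1368 [ 0.0022 -0.0025  0.0736]
face 2295 [ 0.0006 -0.0006  0.0816]
```

View pics/w5.png

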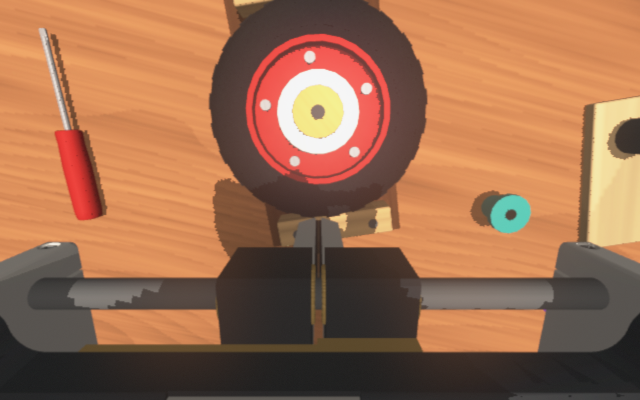

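The flange at (318,112) sits concentric on the hub, 8.0 mm above the face and level to about 0.1°. The gripper is clear, so I'm handing in.

```bash
python3 -c "from station import *;print(job_done())"
```

```text
the job is handed in; nothing more can be done
None
```

The bronze bushing is pressed fully home in the hub: its flange top measured 8.0 mm above the face and level to about 0.1° after release, the highest press reading was about 22 N, and I handed the job in at about 23 s with the gripper clear.

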